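# Free the seized pump-head pin and clip it on the rail

## Task

Free the seized pin standing in the steel pump head: take its square head and twist it back and forth, a good 30 degrees to each side, while drawing it up little by little, so that the pump head does not lift off its stand. Lay the pin down on the bench and let go of it, then take it across the middle of its shaft and press it sideways down into the two spring clips of the rail until both have snapped over it, centred, and let go. Do not disturb the bottle, the jar or the spanner.

Things in the scene. Friction and masses are not known exactly. Their poses are not given: they have to be found in the camera images.
- pin: Steel pin, 0.15 kg: round shaft 16 mm diameter, 90 mm long, then a dark square head 20 x 20 mm across, 18 mm high (108 mm in all). Origin at the centre of the foot (free end of the shaft), z along the pin from foot to head, x and y square to the head's faces. At the start it stands upright in the bore of the pump head, foot 46 mm below its mouth. Lying on the bench its axis is 8 to 10 mm above it
- pin_mid (a point): point on the pin's axis in the middle of the shaft, 45 mm from the foot
- pin_head (a point): centre of the pin's square head, 99 mm from the foot. At the start the head is 44 to 62 mm above the pump head's top and square with the pump head's sides within 6 degrees
- pin_side (a point): centre of the +x side face of the pin's square head, 10 mm off its axis
- stand: aluminium base plate fixed to the bench, 130 x 110 x 14 mm, origin under its centre; the pump head stands on it with its axes parallel to the plate's
- bore_mouth (a point): centre of the mouth of the upright bore, on top of the steel pump head (76 x 64 mm, 56 mm high, top 70 mm above the bench, bolt heads 4 mm proud); axes parallel to the stand's, z up. The bore grips the pin for its first 15 mm or so of rise (friction about 28 to 37 N, 0.2 to 0.3 N m); beyond that the pin is loose, 1.5 mm play all round
- pump_head (a joint): how far the pump head has risen off its stand, m; 0 seated. Only its weight (1.7 kg, 17 N) holds it down, so a straight pull on the seized pin lifts it; it cannot turn. While the pin is turning it also slides up easily, as long as it rises much less than its surface turns: 2 to 3 mm for each swing of 60 degrees or more
- clip_seat (a point): centre of the pin's place in the rail, midway between the clips: the axis of the clipped pin lies here, 40 mm above the bench, along x (head at either end); y across, z up. The two clips, 10 mm wide, are centred 25 mm either side along x. Pressing the pin straight down past both pairs of lips takes about 12 to 20 N in all, from about 13 mm above the seat
- clip_rail: grey rail fixed to the bench, base 150 x 44 mm, 18 mm high; origin under its centre, x along the rail. Each clip is a pair of sprung steel jaws, 12 mm apart between lips 47 mm above the bench, flared above to 58 mm, over a saddle for the pin. The 40 mm between the clips is clear above the base
- solvent_bottle: bystander: amber bottle with blue cap, 66 mm diameter, 150 mm high, origin under its centre
- vial_jar: bystander: small jar with black cap, 44 mm diameter, 60 mm high, origin under its centre
- spanner: bystander: steel spanner about 180 mm long, 8 mm thick, lying on the bench along its x axis, origin under its middle
Things that resemble listed ones, but are neither listed nor needed, are in the scene too. There is more than one size of the stand; the one meant has the size given above. Of the things shaped like the pin, the steel one is meant.

How it is judged (in metres and radians):
On the way, in this order (a step that is already met when the one before it is completed fails the run):
1. the pin, still deep in the bore, is twisted at least 17 degrees to the left (seen from above, anticlockwise) of square with the pump head (y of pin_side in the frame of bore_mouth above 0.003 m and z of pin in the frame of bore_mouth below -0.034 m), for 0.05 s.
2. the pin, still in the seized part, is twisted at least 17 degrees to the right (y of pin_side in the frame of bore_mouth below -0.003 m and z of pin in the frame of bore_mouth below -0.031 m), for 0.05 s.
3. the pin is out of the bore (z of pin in the frame of bore_mouth above 0.002 m), for 0.1 s.
4. the pin lies on the bench, let go and still (angle between pin's own z axis and vertical above 1.4 rad and height (world z) of pin_mid below 0.016 m and contact force between the fingers and pin below 0.1 N and linear speed of pin below 0.03 m/s), for 0.2 s.
At the end, for the whole second after the job is handed in: the pin lies at rest in both clips: its mid-shaft within 2.5 mm of seat height, 10 mm of the seat along the rail and 4 mm across, in line with the rail within 4 degrees; the pump head is seated on its stand within 2 mm (z of pin_mid in the frame of clip_seat between -0.004 and 0.0025 m and x of pin_mid in the frame of clip_seat between -0.01 and 0.01 m and y of pin_mid in the frame of clip_seat between -0.004 and 0.004 m and angle between the z axis of pin and the x axis of clip_seat, either way round below 0.07 rad and linear speed of pin below 0.02 m/s and value of joint pump_head below 0.002 m); the robot touches nothing.
It fails at once if the pump head is lifted more than 6 mm off its stand (value of joint pump_head above 0.006 m).
It fails at once if the bottle is moved more than 30 mm (distance of solvent_bottle from where it was at the start of the episode above 0.03 m).
It fails at once if the jar is moved more than 30 mm (distance of vial_jar from where it was at the start of the episode above 0.03 m).
It fails at once if the spanner is moved more than 30 mm (distance of spanner from where it was at the start of the episode above 0.03 m).
It also fails if it takes over 72 s, if anything falls off the work surface, if the arm or the gripper's body presses on something with over 40 N, if the wrist force passes 120 N, or if a joint passes its speed limit or range.

## Robot

A 6-joint arm with a two-finger parallel gripper is mounted at the origin on the work surface. World frame = base frame: x ahead of the robot, y to its left, z up, the work surface at z = 0. Lengths are in mm, angles in rad, forces in N, time in s.
With the tool pointing down it reaches from about 275 to 750 mm from the base axis. Payload 10.2 kg.
Tool frame: the origin (TCP) lies between the finger pads; the fingertips stand 11 mm ahead of it and the grasp point (between the pads) lies 8 mm behind it (ctrl.tip_extent is the distance from the TCP to the fingertips, in mm); z points along the fingers, y is the direction in which the jaws open and shut (so a half turn about z gives the same grasp; the last joint's range is limited). The gripper opens to 85 mm and grips with 20 to 120 N. Pads are 22 mm wide; open, the fingers measure 114 mm over their backs; the gripper's body (76 mm by 85 mm) begins 54 mm behind the grasp point. The pads swing forward as they close: fully open they stand 13 mm farther back than shut.
Start: joints at [-1.34, 0.313, 1.498, -0, 1.331, -0.223], TCP at [230.14, -471.876, 242.294] pointing down, gripper open.
Joint ranges: [-2.94, 2.94], [-0.97, 2.17], [0.19, 2.56], [-1.23, 4.37], [0.02, 3.11], [-2.88, 2.88]. Speed limits (rad/s): [2.39, 2.39, 3.01, 3.14, 3.14, 3.14].

## Interface

Orientations are given as a unit quaternion [w, x, y, z].
In Python, from rig import ctrl gives the robot as it stands.
- The arm moves only by the tool apply_moves, never from a script. Its argument "commands" is a list of rows, each a list of 5 numbers: the finger opening in cm, from 0 to 8.54, then the shift along the tool's x, y, z in cm, then the turn about the tool's z in rad. In form: [[jaw, dx, dy, dz, roll], ...]. A call has 1 to 12 rows; each row shifts and turns the commanded pose from where the row before left it, along the tool's axes as they then stand; what a row does not reach is not made up. A row lasts 1/12 s, in which the tool goes at most 41.7 mm and 7.16 degrees, less where a joint would pass 70% of its speed; a pose out of reach is approached as far as the arm can. A call with a gripper value outside its range is refused whole. The fingers move at their own pace and stop on an object; "squeeze" is the grip in N (left out, the last holds). Time passes only in rows, so rows that do not move let the fingers close. It gives the time, the measured TCP pose, the force and the opening at its end, in the units of the state.
- ctrl.sense(): the state, without advancing time (a new reading comes with each control period).
- ctrl.capture(name): name is "scene" or "top" or "wrist"; returns the picture (384x512x3 uint8, red, green, blue); there is no depth.
- ctrl.camera_info(name): a dict with "fov_y" (degrees; the focal length in pixels is half the picture's height over the tangent of half this angle, whatever the lens; pixels are square), "cx", "cy" (the principal point, pixels), "camera_from_world" (4x4, takes a point from world to camera coordinates). Camera axes: x right, y down, z forward; pixel columns grow to the right and rows downward; lengths in mm; the calibration is good to about 2 mm. A picture is of the moment at which its call begins: read the wrist's pose just before it. camera_info takes no time and is no camera call; for the wrist camera it gives the pose at the moment of the call.
- ctrl.finish_job(): hands the job in, once; it reports no verdict.
The state is a dict: "time_s": time; "joints": joint angles; "dq": joint speeds; "tau": joint torques, N m; "eef_pos": TCP position; "ee_rot": TCP orientation; "force": force on the tool from outside, world axes, zero at the start; "wrist_torque": the same for the moment, N m; "grip_width": opening from 0.0 (shut) to 1.0 (fully open).
Only numpy, scipy, OpenCV 4.12 (cv2) and the standard library are available. Lean on these libraries where they do the work, as an engineer would, in place of code of your own. Each camera call takes 0.05 s, during which the arm holds its last target.

## Working session

There is one attempt and no reset: what is moved stays moved. The work goes in short steps, Python scripts to look and compute and a tool call to move; the robot and the scene stay as the last step left them, time stands still between calls to the robot, and variables do not carry over. Pictures are saved under pics/ and viewed, and the job is handed in when it is done.

Besides the shell and the picture viewer there is one more tool, called after "Call:" as name([rows], argument=value, ...), one row to a line, values as JSON. apply_moves: Moves the arm, as the interface text tells. Its arguments: {"type":"object","properties":{"commands":{"type":"array"},"squeeze":{"type":"number"}},"required":["commands"]}

```bash
ls; mkdir -p pics; cat > h.py <<'E'
import numpy as np, cv2
from rig import ctrl
def snap(n,f):
    info=ctrl.camera_info(n); im=ctrl.capture(n); cv2.imwrite('pics/'+f,cv2.cvtColor(im,cv2.COLOR_RGB2BGR)); np.save('pics/'+f+'.npy',info,allow_pickle=True); return im,info
def load(f): return np.load('pics/'+f+'.npy',allow_pickle=True).item()
def back(info,u,v,z,H=384):
    f=H/2/np.tan(np.radians(info['fov_y'])/2); T=np.array(info['camera_from_world']);R=T[:3,:3];t=T[:3,3]
    d=R.T@np.array([(u-info['cx'])/f,(v-info['cy'])/f,1]);c=-R.T@t
    return c+d*(z-c[2])/d[2]
def proj(info,p,H=384):
    f=H/2/np.tan(np.radians(info['fov_y'])/2); T=np.array(info['camera_from_world']);q=T[:3,:3]@np.array(p)+T[:3,3]
    return np.array([f*q[0]/q[2]+info['cx'],f*q[1]/q[2]+info['cy']])
E
python3 - <<'E'
from h import *
for n in('scene','top'):
    im,i=snap(n,n+'0.png'); print(i)
print(ctrl.sense())
E
```

```text
pics
{'fov_y': 44.4540574854011, 'cx': 259.13454125465586, 'cy': 182.04737116615354, 'camera_from_world': array([[ 3.81343209e-01,  9.24119954e-01,  2.40763084e-02,
        -2.40466819e+02],
       [ 5.64042111e-01, -2.11962590e-01, -7.98077915e-01,
        -2.40085802e+02],
       [-7.32416449e-01,  3.17921645e-01, -6.02073063e-01,
         1.61031284e+03],
       [ 0.00000000e+00,  0.00000000e+00,  0.00000000e+00,
         1.00000000e+00]])}
{'fov_y': 54.748993059505686, 'cx': 253.66141229291318, 'cy': 194.88839143493445, 'camera_from_world': array([[-6.88445328e-03, -9.99471871e-01, -3.17582075e-02,
         4.67422567e+01],
       [-9.91763031e-01,  1.08865664e-02, -1.27622778e-01,
         5.80079123e+02],
       [ 1.27901115e-01,  3.06180030e-02, -9.91314200e-01,
         1.11264705e+03],
       [ 0.00000000e+00,  0.00000000e+00,  0.00000000e+00,
         1.00000000e+00]])}
{'time_s': 0.1, 'joints': array([-1.34042482e+00,  3.13402080e-01,  1.49835107e+00, -1.62920209e-05,
        1.33098490e+00, -2.23404071e-01]), 'dq': array([ 0.00138337, -0.00075082, -0.00187535, -0.00195611, -0.00112578,
       -0.00095141]), 'tau': array([ 2.10246595e-03, -4.12900686e+01, -2.60143036e+01, -1.65435986e-04,
        2.99885265e-03,  3.10487870e-06]), 'eef_pos': array([ 230.07438319, -471.66691541,  241.79196101]), 'ee_rot': array([-5.72666320e-04,  9.74370597e-01,  2.24948021e-01, -9.90684828e-06]), 'force': array([ 0.40053706,  0.26451254, -0.2628707 ]), 'wrist_torque': array([-0.01069453, -0.0204521 , -0.00392202]), 'grip_width': 0.9936410286755952}
```

View pics/scene0.png

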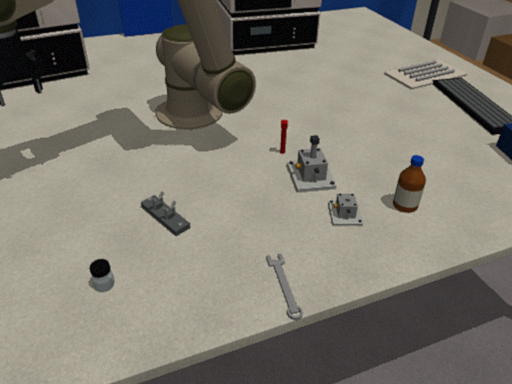

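View pics/top0.png

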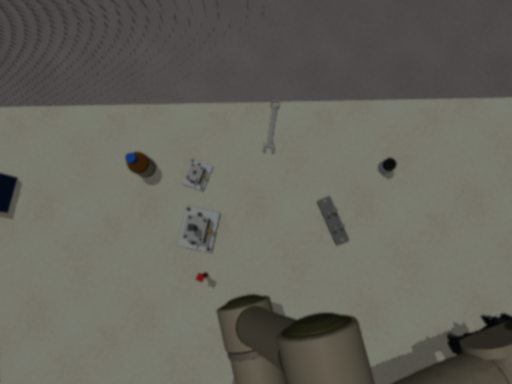

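Candidates for the pin: the steel one standing in the large pump head (scene 314,140; top 193,227) and a red pin (scene 284,125; top 202,277). The red one is a decoy. Candidates for the stand: the large one (scene 312,178; top 200,230) and a small one (scene 347,212; top 198,174). I choose the steel pin in the large stand, and check it in a close crop. The rail is at top (333,220).

```bash
python3 - <<'E'
from h import *
a=cv2.imread('pics/top0.png');b=cv2.imread('pics/scene0.png')
r=lambda im,x,y,w,h,s:cv2.resize(im[y:y+h,x:x+w],None,fx=s,fy=s,interpolation=cv2.INTER_CUBIC)
cv2.imwrite('pics/c1.png',np.hstack([r(a,165,195,65,70,6),r(a,305,185,60,70,6)]))
cv2.imwrite('pics/c2.png',np.hstack([r(b,275,125,70,75,6),r(b,130,180,65,75,6)][:2]))
i=load('top0.png')
for n,u,v,z in[('stand',200,230,14),('head',193,227,120),('rail',333,220,18),('bottle',140,163,70),('jar',388,166,30),('sp1',268,151,4),('sp2',276,104,4),('red',202,277,100),('small',198,174,10)]: print(n,back(i,u,v,z).round())
E
```

```text
stand [474. 212.  14.]
head [479. 213. 120.]
rail [ 502. -204.   18.]
bottle [679. 390.  70.]
jar [ 668. -378.   30.]
sp1 [728.  -5.   4.]
sp2 [886. -33.   4.]
red [337. 189. 100.]
small [654. 221.  10.]
```

View pics/c1.png

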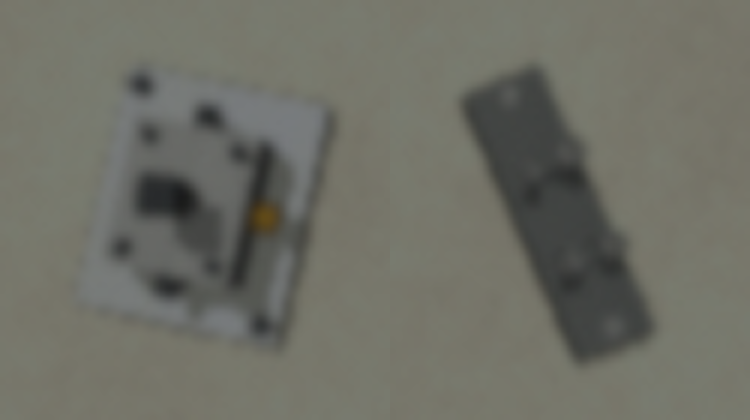

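View pics/c2.png

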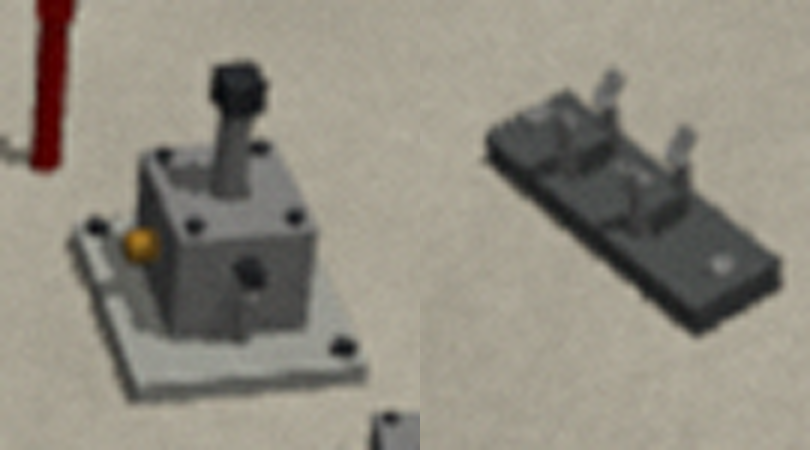

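The crop confirms it: a steel shaft with a dark square head stands in the large pump head, and the spout and orange knob help identify it. The rail crop shows the two clips near rail px (564,180) and (594,265) of the crop. Next I compute yaws and the approach.

```bash
python3 - <<'E'
from h import *
from scipy.spatial.transform import Rotation as Ro
i=load('top0.png')
c=lambda x,y,ox,oy:(x/6+ox,y/6+oy)
S=[back(i,*c(x,y,165,195),14)for x,y in[(135,68),(332,105),(280,347),(78,300)]]
R_=[back(i,*c(x-390,y,305,185),18)for x,y in[(540,66),(655,328),(580,362),(465,100)]]
for P in(S,R_):
    P=np.array(P);print(P.mean(0).round(1))
    for k in range(4):
        d=P[(k+1)%4]-P[k];print(np.hypot(*d[:2]).round(1),np.degrees(np.arctan2(d[1],d[0])).round(1))
s=ctrl.sense();w=ctrl.camera_info('wrist')
T=np.array(w['camera_from_world']);print(w['fov_y'],w['cx'],w['cy']);cp=-T[:3,:3].T@T[:3,3];print(cp, T[:3,:3].round(3))
q=s['ee_rot'];Rt=Ro.from_quat([q[1],q[2],q[3],q[0]]).as_matrix();print(Rt.round(3));print('cam in tool',Rt.T@(cp-s['eef_pos']))
print('cam R in tool',(T[:3,:3]@Rt).round(3))
print('tip',ctrl.tip_extent)
# head from both views
sc=load('scene0.png')
hs=(275+237/6,125+88/6);ht=(165+160/6,195+195/6)
for z in(115,123,131):print(z,back(sc,*hs,z).round(1),back(i,*ht,z).round(1))
t=np.array([478,213,242.])-s['eef_pos'];print('tool delta',Rt.T@t)
E
```

```text
[477.2 213.9  14. ]
106.6 -101.1
128.5 168.1
109.0 76.8
124.6 -13.0
[ 500.1 -204.8   18. ]
146.7 -158.3
42.5 113.7
146.6 22.0
43.2 -66.2
60.161466267039124 256.70830386582804 191.76854762385378
[ 297.61308019 -438.90469483  373.91201087] [[ 0.438 -0.899 -0.002]
 [-0.859 -0.419  0.292]
 [-0.264 -0.127 -0.956]]
[[ 0.899  0.438 -0.   ]
 [ 0.438 -0.899  0.001]
 [ 0.    -0.001 -1.   ]]
cam in tool [ 7.50968786e+01  1.20434326e-02 -1.32102252e+02]
cam R in tool [[-0.     1.     0.   ]
 [-0.956 -0.    -0.293]
 [-0.293 -0.001  0.956]]
tip 11.0
115 [470.1 225.  115. ] [477.9 218.2 115. ]
123 [481.3 218.2 123. ] [477.6 216.6 123. ]
131 [492.5 211.4 131. ] [477.3 215.  131. ]
tool delta [ 5.22969139e+02 -5.06694172e+02  4.84321016e-01]
```

Call:
apply_moves([
  [8.5,2.6,-2.53,0,0],
  [8.5,2.6,-2.53,0,0],
  [8.5,2.6,-2.53,0,0],
  [8.5,2.6,-2.53,0,0],
  [8.5,2.6,-2.53,0,0],
  [8.5,2.6,-2.53,0,0],
  [8.5,2.6,-2.53,0,0],
  [8.5,2.6,-2.53,0,0],
  [8.5,2.6,-2.53,0,0],
  [8.5,2.6,-2.53,0,0],
])

```text
time_s: 0.93
eef_pos: [353.0, -128.7, 242.3]
ee_rot: [-0.0, 0.974, 0.225, -0.0]
force: [0.2, 0.2, 0.0]
grip_width: 0.996
```

Call:
apply_moves([
  [8.5,2.6,-2.53,0,0],
  [8.5,2.6,-2.53,0,0],
  [8.5,2.6,-2.53,0,0],
  [8.5,2.6,-2.53,0,0],
  [8.5,2.6,-2.53,0,0],
  [8.5,2.6,-2.53,0,0],
  [8.5,2.6,-2.53,0,0],
  [8.5,2.6,-2.53,0,0],
  [8.5,2.6,-2.53,0,0],
  [8.5,2.6,-2.53,0,0],
])

```text
time_s: 1.77
eef_pos: [475.8, 212.9, 242.0]
ee_rot: [0.0, 0.974, 0.225, -0.0]
force: [0.3, -0.7, -0.2]
grip_width: 0.999
```

Call:
apply_moves([
  [8.5,0,0,0.5,-0.11],
  [8.5,0,0,0.5,-0.11],
  [8.5,0,0,0.5,-0.11],
  [8.5,0,0,0.5,-0.11],
  [8.5,0,0,0.5,-0.11],
  [8.5,0,0,0.5,-0.11],
  [8.5,0,0,0.5,-0.11],
  [8.5,0,0,0.5,-0.11],
  [8.5,0,0,0.5,0],
  [8.5,0,0,0,0],
  [8.5,0,0,0,0],
])

```text
time_s: 2.68
eef_pos: [475.6, 210.8, 197.1]
ee_rot: [-0.0, 0.787, 0.617, -0.0]
force: [-0.3, 0.4, 0.4]
grip_width: 0.993
```

```bash
python3 - <<'E'
from h import *
im,i=snap('wrist','w1.png'); a=cv2.imread('pics/w1.png')
cv2.imwrite('pics/w1b.png',cv2.resize(a,None,fx=1.5,fy=1.5,interpolation=cv2.INTER_CUBIC))
E
```

```text
(no output)
```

View pics/w1b.png

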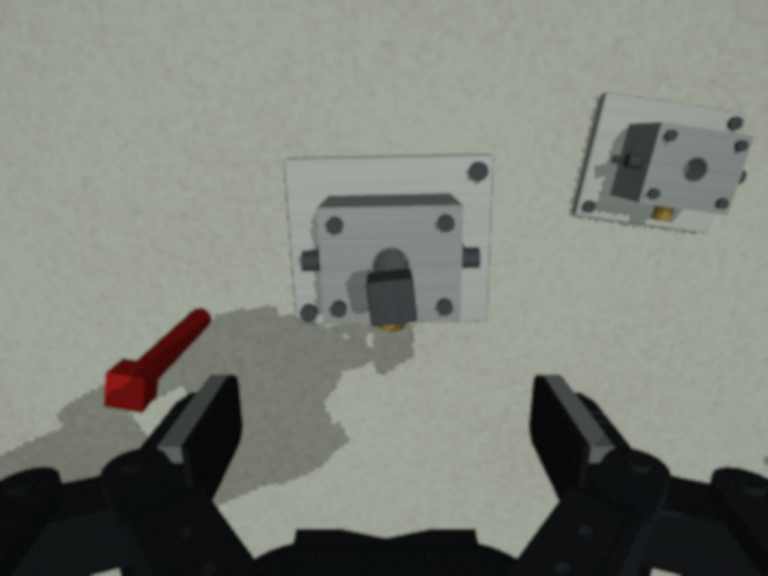

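```bash
python3 - <<'E'
from h import *
a=cv2.imread('pics/w1.png')
c=a[150:230,200:320]; c=cv2.convertScaleAbs(c,alpha=1.6,beta=20)
cv2.imwrite('pics/w1c.png',cv2.resize(c,None,fx=6,fy=6,interpolation=cv2.INTER_CUBIC))
E
```

```text
(no output)
```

View pics/w1c.png

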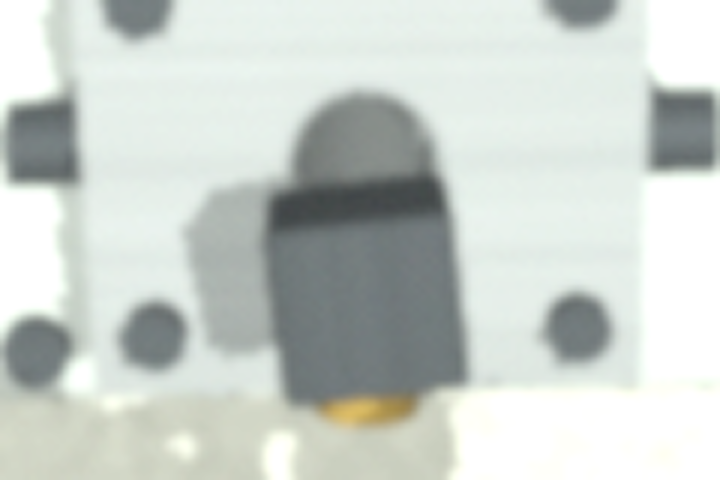

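```bash
python3 - <<'E'
from h import *
i=load('w1.png')
C=[(268,232),(446,213),(468,383),(293,403)]
for z in(123,128,132,136):
    P=np.array([back(i,x/6+200,y/6+150,z)for x,y in C]);e=[np.hypot(*(P[(k+1)%4]-P[k])[:2]).round(1)for k in range(4)]
    a=[(np.degrees(np.arctan2(*(P[(k+1)%4]-P[k])[1::-1]))%90).round(1) for k in range(4)]
    print(z,P.mean(0).round(1),e,a)
# pump head top corners full image coords from 1.5x picture; holes/bolt
M=[(317,206),(462,206),(461,322),(319,323)]
P=np.array([back(i,x/1.5,y/1.5,70)for x,y in M]);print(P.mean(0).round(1),[(np.hypot(*(P[(k+1)%4]-P[k])[:2]).round(1),np.degrees(np.arctan2(*(P[(k+1)%4]-P[k])[1::-1])).round(1))for k in range(4)])
M=[(334,225),(446,223),(445,307),(338,309)]
P=np.array([back(i,x/1.5,y/1.5,74)for x,y in M]);print(P.mean(0).round(1),P.round(1))
q=ctrl.sense();print(q['eef_pos'],q['ee_rot'],q['joints'],np.degrees(2*np.arctan2(q['ee_rot'][2],q['ee_rot'][1])))
E
```

```text
123 [480.  215.1 123. ] [np.float64(19.3), np.float64(19.8), np.float64(19.5), np.float64(20.0)] [np.float64(82.6), np.float64(84.2), np.float64(83.2), np.float64(83.6)]
128 [480.3 216.8 128. ] [np.float64(18.9), np.float64(19.3), np.float64(19.1), np.float64(19.5)] [np.float64(82.6), np.float64(84.2), np.float64(83.2), np.float64(83.6)]
132 [480.6 218.1 132. ] [np.float64(18.5), np.float64(18.9), np.float64(18.7), np.float64(19.1)] [np.float64(82.6), np.float64(84.2), np.float64(83.2), np.float64(83.6)]
136 [480.9 219.4 136. ] [np.float64(18.1), np.float64(18.5), np.float64(18.3), np.float64(18.7)] [np.float64(82.6), np.float64(84.2), np.float64(83.2), np.float64(83.6)]
[480.  217.6  70. ] [(np.float64(75.3), np.float64(-13.8)), (np.float64(64.4), np.float64(-101.7)), (np.float64(79.1), np.float64(166.6)), (np.float64(64.9), np.float64(74.9))]
[480.6 218.1  74. ] [[457.4 246.9  74. ]
 [513.8 234.2  74. ]
 [504.  189.3  74. ]
 [447.2 202.1  74. ]]
[475.72506856 210.89426981 197.39749782] [-3.92450603e-06  7.86535026e-01  6.17545669e-01  7.72984035e-06] [1.91874819e-01 3.42119345e-01 1.57903526e+00 1.49456021e-05
 1.22042787e+00 4.31429152e-01] 76.27425381020589
```

Call:
apply_moves([
  [8.5,0.4,0.15,0.5,-0.062],
  [8.5,0.42,0.15,0.5,-0.062],
  [8.5,0,0,1.2,0],
  [8.5,0,0,1.2,0],
  [8.5,0,0,1.2,0],
  [8.5,0,0,1.2,0],
  [8.5,0,0,1.2,0],
  [8.5,0,0,1.2,0],
  [6,0,0,0,0],
  [4,0,0,0,0],
  [3.5,0,0,0,0],
  [3.5,0,0,0,0],
], squeeze=100)

```text
time_s: 3.73
eef_pos: [480.8, 218.4, 116.2]
ee_rot: [0.0, 0.746, 0.666, 0.001]
force: [-0.1, -0.5, -0.6]
grip_width: 0.448
```

```bash
python3 - <<'E'
from h import *
im,i=snap('wrist','w2.png'); a=cv2.imread('pics/w2.png')
cv2.imwrite('pics/w2b.png',cv2.resize(a[120:],None,fx=1.5,fy=1.5,interpolation=cv2.INTER_CUBIC))
print(ctrl.sense()['eef_pos'],ctrl.sense()['grip_width'])
E
```

```text
[480.67415148 218.3748937  116.1120596 ] 0.4113746509208809
```

View pics/w2b.png

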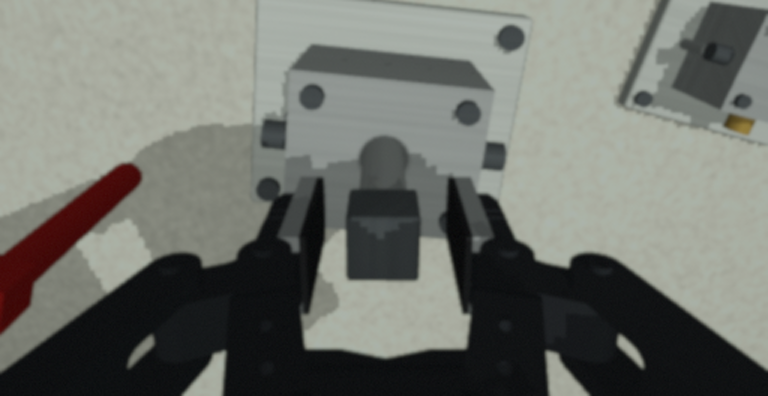

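The head sits centred and square between the pads (head px 348–418, pads 322 and 450). I close on it.

Call:
apply_moves([
  [1.5,0,0,0,0],
  [1.5,0,0,0,0],
  [1.5,0,0,0,0],
  [1.5,0,0,0,0],
  [1.5,0,0,0,0],
], squeeze=100)

```text
time_s: 4.2
eef_pos: [480.4, 218.4, 115.7]
ee_rot: [0.0, 0.746, 0.666, 0.0]
force: [-2.3, -0.4, 5.3]
grip_width: 0.215
```

Call:
apply_moves([
  [1.5,0,0,0,-0.11],
  [1.5,0,0,-0.01,-0.11],
  [1.5,0,0,-0.02,-0.11],
  [1.5,0,0,-0.02,-0.11],
  [1.5,0,0,0,-0.03],
  [1.5,0,0,0,0],
  [1.5,0,0,0,0],
])

```text
time_s: 4.78
eef_pos: [480.1, 218.3, 115.5]
ee_rot: [-0.0, 0.571, 0.821, -0.0]
force: [-1.6, 1.5, 0.0]
grip_width: 0.211
```

Call:
apply_moves([
  [1.5,0,0,0,0.1],
  [1.5,0,0,-0.025,0.11],
  [1.5,0,0,-0.025,0.11],
  [1.5,0,0,-0.025,0.11],
  [1.5,0,0,-0.025,0.11],
  [1.5,0,0,-0.025,0.11],
  [1.5,0,0,-0.025,0.11],
  [1.5,0,0,-0.025,0.11],
  [1.5,0,0,-0.025,0.11],
  [1.5,0,0,-0.025,0.11],
  [1.5,0,0,0,0.07],
  [1.5,0,0,0,0],
])

```text
time_s: 5.78
eef_pos: [479.9, 217.9, 116.6]
ee_rot: [0.0, 0.928, 0.373, -0.001]
force: [2.5, -0.7, -14.1]
grip_width: 0.217
```

```bash
python3 - <<'E'
from h import *
im,i=snap('wrist','w3.png'); a=cv2.imread('pics/w3.png')
cv2.imwrite('pics/w3b.png',cv2.resize(a[120:],None,fx=1.5,fy=1.5,interpolation=cv2.INTER_CUBIC))
print(ctrl.sense())
E
```

```text
{'time_s': 5.8333, 'joints': array([ 2.04019749e-01,  4.52031259e-01,  1.65047629e+00, -5.35112617e-04,
        1.04092261e+00,  1.00688146e+00]), 'dq': array([-8.45991894e-06, -1.80355877e-03, -1.11759786e-04,  1.91174654e-04,
        2.91293764e-03, -4.36500957e-02]), 'tau': array([  1.05996262, -51.71053648, -25.75887144,   0.28406192,
         1.03374146,   0.43050427]), 'eef_pos': array([479.90499826, 217.93952453, 116.66628869]), 'ee_rot': array([ 6.25800693e-05,  9.27134614e-01,  3.74727248e-01, -9.45214697e-04]), 'force': array([  3.45648631,   0.48421126, -16.96932767]), 'wrist_torque': array([-0.15958281, -0.79497125, -0.12148214]), 'grip_width': 0.21388843410224165}
```

View pics/w3b.png

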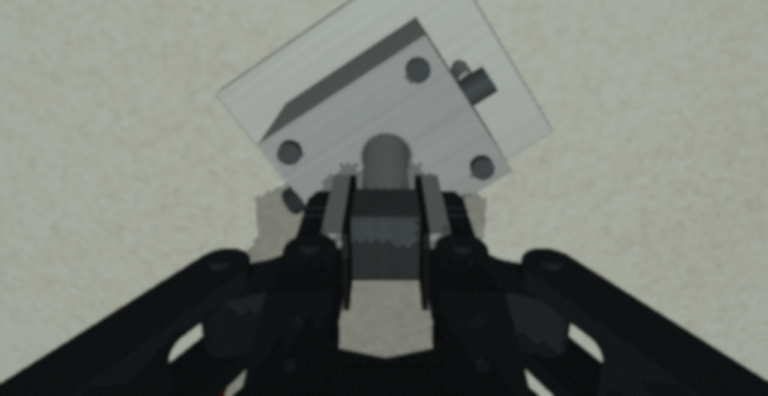

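The right swing reached yaw 44° (−33° from the pump head) and the head turned with the jaws. The pull is already 17 N at rest, so I lift less on the next swing.

Call:
apply_moves([
  [1.5,0,0,0,-0.1],
  [1.5,0,0,0,-0.11],
  [1.5,0,0,0,-0.11],
  [1.5,0,0,-0.01,-0.11],
  [1.5,0,0,-0.02,-0.11],
  [1.5,0,0,-0.02,-0.11],
  [1.5,0,0,-0.02,-0.11],
  [1.5,0,0,-0.02,-0.11],
  [1.5,0,0,-0.02,-0.11],
  [1.5,0,0,-0.02,-0.11],
  [1.5,0,0,0.02,-0.07],
  [1.5,0,0,0,0],
])

```text
time_s: 6.83
eef_pos: [479.8, 218.3, 118.3]
ee_rot: [-0.001, 0.569, 0.823, -0.0]
force: [1.4, 1.3, -14.1]
grip_width: 0.215
```

```bash
python3 - <<'E'
from h import *
s=ctrl.sense();print(s['eef_pos'],s['force'],s['wrist_torque'],2*np.degrees(np.arctan2(s['ee_rot'][2],s['ee_rot'][1])))
E
```

```text
[479.77113606 218.31516334 118.30922859] [  1.40212622   1.28338136 -14.10908037] [ 0.41815659 -0.36421154  0.04096908] 110.68336412205795
```

Call:
apply_moves([
  [1.5,0,0,0,0.1],
  [1.5,0,0,-0.01,0.11],
  [1.5,0,0,-0.02,0.11],
  [1.5,0,0,-0.025,0.11],
  [1.5,0,0,-0.025,0.11],
  [1.5,0,0,-0.025,0.11],
  [1.5,0,0,-0.025,0.11],
  [1.5,0,0,-0.025,0.11],
  [1.5,0,0,-0.025,0.11],
  [1.5,0,0,-0.025,0.11],
  [1.5,0,0,0.01,0.07],
  [1.5,0,0,0,0],
])

```text
time_s: 7.83
eef_pos: [479.9, 218.0, 120.3]
ee_rot: [0.0, 0.928, 0.373, -0.001]
force: [2.5, -0.4, -16.0]
grip_width: 0.215
```

Call:
apply_moves([
  [1.5,0,0,0,-0.1],
  [1.5,0,0,-0.01,-0.11],
  [1.5,0,0,-0.02,-0.11],
  [1.5,0,0,-0.025,-0.11],
  [1.5,0,0,-0.025,-0.11],
  [1.5,0,0,-0.025,-0.11],
  [1.5,0,0,-0.025,-0.11],
  [1.5,0,0,-0.025,-0.11],
  [1.5,0,0,-0.025,-0.11],
  [1.5,0,0,-0.025,-0.11],
  [1.5,0,0,0.01,-0.07],
  [1.5,0,0,0,0],
])

```text
time_s: 8.83
eef_pos: [479.8, 218.4, 122.6]
ee_rot: [-0.001, 0.569, 0.823, -0.0]
force: [0.6, 0.9, -12.5]
grip_width: 0.212
```

```bash
python3 - <<'E'
from h import *
im,i=snap('wrist','w4.png'); a=cv2.imread('pics/w4.png')
cv2.imwrite('pics/w4b.png',cv2.resize(a[120:],None,fx=1.5,fy=1.5,interpolation=cv2.INTER_CUBIC))
s=ctrl.sense();print(s['eef_pos'],s['force'],s['wrist_torque'],2*np.degrees(np.arctan2(s['ee_rot'][2],s['ee_rot'][1])))
im,i=snap('scene','s4.png'); a=cv2.imread('pics/s4.png')
cv2.imwrite('pics/s4b.png',cv2.resize(a[100:200,255:365],None,fx=6,fy=6,interpolation=cv2.INTER_CUBIC))
E
```

```text
[479.84002155 218.32649823 122.61069027] [  0.46680344   0.50807816 -13.84900881] [ 0.27469169 -0.20060251  0.06233932] 110.45085537253608
```

View pics/s4b.png

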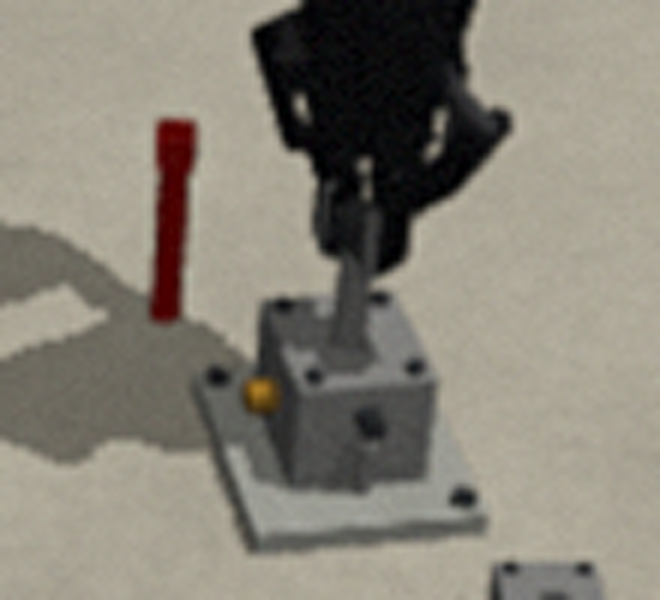

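The pump head is seated (same outline at its base), and the pin is 7 mm up. I continue swinging.

Call:
apply_moves([
  [1.5,0,0,0,0.1],
  [1.5,0,0,-0.01,0.11],
  [1.5,0,0,-0.02,0.11],
  [1.5,0,0,-0.025,0.11],
  [1.5,0,0,-0.025,0.11],
  [1.5,0,0,-0.025,0.11],
  [1.5,0,0,-0.025,0.11],
  [1.5,0,0,-0.025,0.11],
  [1.5,0,0,-0.025,0.11],
  [1.5,0,0,-0.025,0.11],
  [1.5,0,0,0.01,0.07],
  [1.5,0,0,0,0],
])

```text
time_s: 9.93
eef_pos: [480.3, 218.1, 125.2]
ee_rot: [0.0, 0.928, 0.373, -0.0]
force: [-0.4, -0.8, -8.9]
grip_width: 0.209
```

Call:
apply_moves([
  [1.5,0,0,0,-0.1],
  [1.5,0,0,-0.01,-0.11],
  [1.5,0,0,-0.02,-0.11],
  [1.5,0,0,-0.025,-0.11],
  [1.5,0,0,-0.025,-0.11],
  [1.5,0,0,-0.025,-0.11],
  [1.5,0,0,-0.025,-0.11],
  [1.5,0,0,-0.025,-0.11],
  [1.5,0,0,-0.025,-0.11],
  [1.5,0,0,-0.025,-0.11],
  [1.5,0,0,0.01,-0.07],
  [1.5,0,0,0,0],
])

```text
time_s: 10.93
eef_pos: [480.1, 218.4, 127.4]
ee_rot: [-0.0, 0.569, 0.822, 0.0]
force: [-2.2, 0.9, -4.3]
grip_width: 0.216
```

Call:
apply_moves([
  [1.5,0,0,0,0.1],
  [1.5,0,0,-0.01,0.11],
  [1.5,0,0,-0.02,0.11],
  [1.5,0,0,-0.025,0.11],
  [1.5,0,0,-0.025,0.11],
  [1.5,0,0,-0.025,0.11],
  [1.5,0,0,-0.025,0.11],
  [1.5,0,0,-0.025,0.11],
  [1.5,0,0,-0.025,0.11],
  [1.5,0,0,-0.025,0.11],
  [1.5,0,0,0.01,0.07],
  [1.5,0,0,0,0],
])

```text
time_s: 11.93
eef_pos: [480.6, 218.2, 129.7]
ee_rot: [0.0, 0.928, 0.373, 0.001]
force: [-0.9, -1.4, -1.0]
grip_width: 0.212
```

Call:
apply_moves([
  [1.5,0,0,0,-0.1],
  [1.5,0,0,-0.01,-0.11],
  [1.5,0,0,-0.02,-0.11],
  [1.5,0,0,-0.025,-0.11],
  [1.5,0,0,-0.025,-0.11],
  [1.5,0,0,-0.025,-0.11],
  [1.5,0,0,-0.025,-0.11],
  [1.5,0,0,-0.025,-0.11],
  [1.5,0,0,-0.025,-0.11],
  [1.5,0,0,-0.025,-0.11],
  [1.5,0,0,0.01,-0.07],
  [1.5,0,0,0,0],
])

```text
time_s: 12.93
eef_pos: [481.0, 218.4, 131.7]
ee_rot: [0.001, 0.569, 0.822, 0.001]
force: [-0.7, 0.2, -0.2]
grip_width: 0.212
```

The pull force has dropped to nothing, so the pin is loose at about 16 mm of rise. I draw it straight out while rolling back to yaw ~45°.

Call:
apply_moves([
  [1.5,0,0,-0.3,0.0],
  [1.5,0,0,-0.3,0],
  [1.5,0,0,-0.4,0],
  [1.5,0,0,-0.5,0],
  [1.5,0,0,-0.6,0],
  [1.5,0,0,-0.8,0],
  [1.5,0,0,-1.0,0],
  [1.5,0,0,-1.0,0],
  [1.5,0,0,-1.0,0],
  [1.5,0,0,-1.0,0],
  [1.5,0,0,-1.0,0],
  [1.5,0,0,0,0],
])

```text
time_s: 13.93
eef_pos: [481.1, 218.5, 212.2]
ee_rot: [0.001, 0.57, 0.821, 0.001]
force: [-0.1, -0.2, -1.4]
grip_width: 0.214
```

```bash
python3 - <<'E'
from h import *
im,i=snap('scene','s5.png'); a=cv2.imread('pics/s5.png')
cv2.imwrite('pics/s5b.png',cv2.resize(a[80:200,255:365],None,fx=5,fy=5,interpolation=cv2.INTER_CUBIC))
E
```

```text
(no output)
```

View pics/s5b.png

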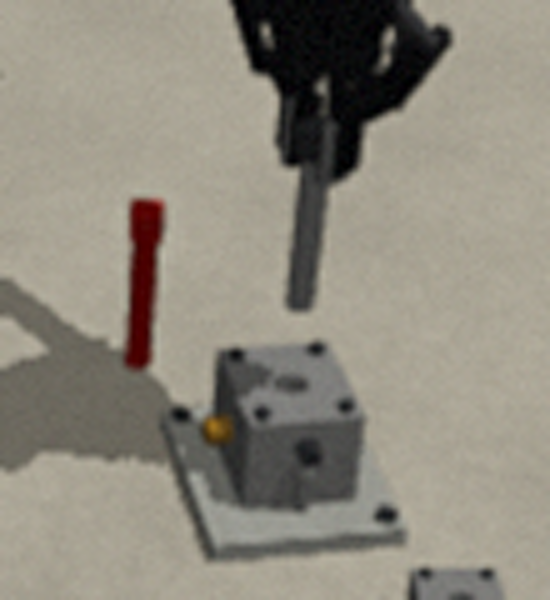

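The pin is out (foot about 50 mm above the bore) and the pump head is seated. I roll, then carry it to clear bench.

Call:
apply_moves([
  [1.5,0,0,0,0.11],
  [1.5,0,0,0,0.11],
  [1.5,0,0,0,0.11],
  [1.5,0,0,0,0.11],
  [1.5,0,0,0,0.11],
  [1.5,0,0,0,0.11],
  [1.5,0,0,0,0.11],
  [1.5,0,0,0,0.11],
  [1.5,0,0,0,0.11],
  [1.5,0,0,0,0.11],
  [1.5,0,0,0,0.035],
])

```text
time_s: 14.9
eef_pos: [480.0, 218.2, 209.2]
ee_rot: [-0.0, 0.924, 0.383, -0.001]
force: [0.7, 0.1, -1.6]
grip_width: 0.214
```

Call:
apply_moves([
  [1.5,-1.2,0.7,0,0],
  [1.5,-2.2,1.35,0,0],
  [1.5,-2.2,1.35,0,0],
  [1.5,-2.2,1.35,0,0],
  [1.5,-2.2,1.35,0,0],
  [1.5,-2.2,1.35,0,0],
  [1.5,-2.2,1.35,0.5,0],
  [1.5,-2.2,1.35,1.5,0],
  [1.5,-2.2,1.35,2.0,0],
  [1.5,-2.2,1.35,2.0,0],
  [1.5,-1.0,0.6,2.0,0],
  [1.5,0,0,1.0,0],
])

```text
time_s: 15.9
eef_pos: [420.2, -34.4, 117.6]
ee_rot: [-0.001, 0.923, 0.385, -0.001]
force: [-1.2, 0.2, -2.2]
grip_width: 0.214
```

Call:
apply_moves([
  [1.5,0,0,1.0,0],
  [1.5,0,0,0.5,0],
  [1.5,0,0,0.4,0],
  [1.5,0,0,0.3,0],
  [1.5,0,0,0.2,0],
  [1.5,0,0,0.2,0],
  [1.5,0,0,0,0],
])

```text
time_s: 16.48
eef_pos: [421.7, -32.7, 93.8]
ee_rot: [-0.0, 0.922, 0.386, 0.0]
force: [-0.1, 0.5, -1.5]
grip_width: 0.217
```

Call:
apply_moves([
  [1.5,0,0,0.1,0],
  [1.5,0,0,0.1,0],
  [1.5,0,0,0.05,0],
  [1.5,0,0,0,0],
])

```text
time_s: 16.82
eef_pos: [422.1, -32.9, 92.1]
ee_rot: [0.0, 0.922, 0.386, 0.0]
force: [-2.3, 1.5, 8.2]
grip_width: 0.21
```

Call:
apply_moves([
  [1.5,0,0,-0.05,0],
  [2.6,0,0,0,0],
  [3.2,0,0,0,0],
  [5,0,0,0,0],
  [6,0,0,0,0],
  [6,0,0,0,0],
  [6,0,0,0,0],
])

```text
time_s: 17.4
eef_pos: [421.7, -32.8, 91.8]
ee_rot: [-0.0, 0.922, 0.386, 0.0]
force: [-0.4, 0.1, -0.1]
grip_width: 0.704
```

```bash
python3 - <<'E'
from h import *
im,i=snap('wrist','w6.png'); a=cv2.imread('pics/w6.png')
cv2.imwrite('pics/w6b.png',cv2.resize(a,None,fx=1.5,fy=1.5,interpolation=cv2.INTER_CUBIC))
print(ctrl.sense()['grip_width'],ctrl.sense()['eef_pos'])
E
```

```text
0.7039643252983028 [421.6955582  -32.82763392  91.82625288]
```

View pics/w6b.png

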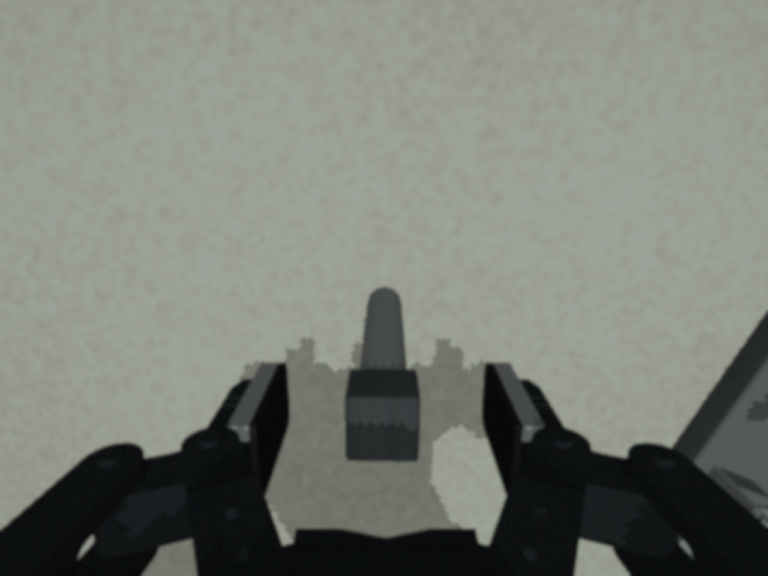

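The pin stands upright and free between the open jaws (head px 382,415, foot px 384,295). I rise over it, close, step back and tip it over along tool +x.

Call:
apply_moves([
  [6,0,0,-1.2,0],
  [6,0,0,-1.2,0],
  [6,0,0,-1.2,0],
  [3,0,0,0,0],
  [0,-2,0,0,0],
  [0,-2,0,0,0],
  [0,0,0,0,0],
  [0,0,0,0,0],
  [0,0,0,0,0],
  [0,0,0,1.2,0],
  [0,0,0,1.0,0],
  [0,0,0,0,0],
])

```text
time_s: 18.45
eef_pos: [393.2, -60.6, 104.4]
ee_rot: [-0.001, 0.922, 0.386, -0.001]
force: [-0.7, 0.4, 0.7]
grip_width: 0.0
```

Call:
apply_moves([
  [0,0.7,0,0,0],
  [0,0.7,0,0,0],
  [0,0.5,0,0,0],
  [0,0.5,0,0,0],
  [0,0.5,0,0,0],
  [0,0.5,0,0,0],
  [0,0.5,0,0,0],
  [0,0.5,0,0,0],
  [0,0.5,0,0,0],
  [0,0,0,0,0],
  [0,0,0,-2,0],
  [0,0,0,-2,0],
])

```text
time_s: 19.45
eef_pos: [427.4, -26.2, 145.7]
ee_rot: [-0.001, 0.922, 0.386, -0.001]
force: [-0.1, -0.6, 0.5]
grip_width: 0.003
```

Call:
apply_moves([
  [8.5,-1,0,-2,0],
  [8.5,-1,0,-2,0],
  [8.5,0,0,0,0],
  [8.5,0,0,0,0],
  [8.5,0,0,0,0],
  [8.5,0,0,0,0],
  [8.5,0,0,0,0],
])

```text
time_s: 20.03
eef_pos: [413.8, -40.4, 185.1]
ee_rot: [-0.001, 0.922, 0.386, -0.001]
force: [-0.2, 1.1, 0.1]
grip_width: 0.977
```

```bash
python3 - <<'E'
from h import *
im,i=snap('wrist','w7.png'); a=cv2.imread('pics/w7.png')
cv2.imwrite('pics/w7b.png',cv2.resize(a,None,fx=1.5,fy=1.5,interpolation=cv2.INTER_CUBIC))
s=ctrl.sense();print(s['eef_pos'],s['ee_rot'])
E
```

```text
[413.82143929 -40.42547108 185.20210498] [-5.07339160e-04  9.22408253e-01  3.86215629e-01 -4.95115377e-04]
```

View pics/w7b.png

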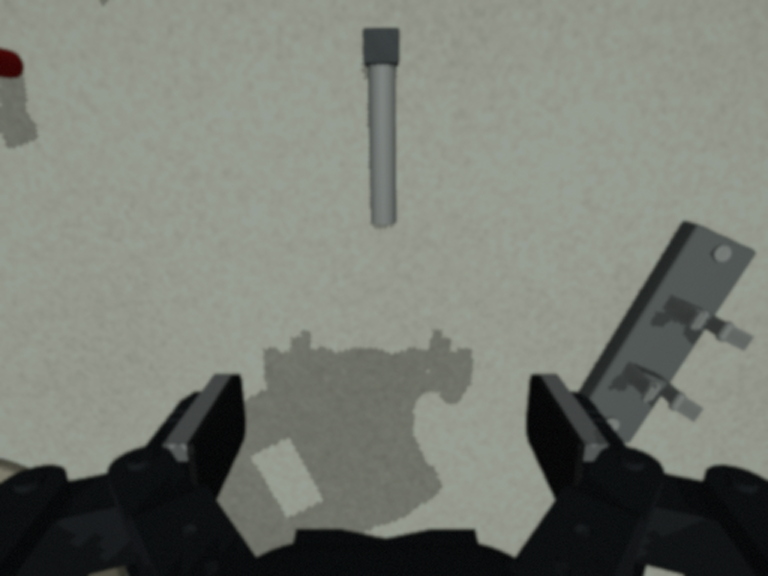

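The pin lies along tool +x: head end px (381,30), shoulder (381,66), foot (384,226). I compute its middle.

```bash
python3 - <<'E'
from h import *
from scipy.spatial.transform import Rotation as Ro
i=load('w7.png');s=ctrl.sense();q=s['ee_rot'];R=Ro.from_quat([q[1],q[2],q[3],q[0]]).as_matrix()
f=back(i,384/1.5,226/1.5,9);h=back(i,381/1.5,66/1.5,10);e=back(i,381/1.5,29/1.5,10)
print(f,h,e,np.linalg.norm(h-f),np.linalg.norm(e-f),np.degrees(np.arctan2(*(h-f)[1::-1])),np.degrees(np.arctan2(R[1,0],R[0,0])))
m=(f+h)/2;m2=f+(e-f)*45/108;print(m,m2,'tool',R.T@(m-s['eef_pos']))
# rail: all visible corners
for n,x,y,z in[('tl',688,222,18),('tr',755,252,18),('screw',722,254,18)]: print(n,back(i,x/1.5,y/1.5,z).round(1))
E
```

```text
[427.79729055 -24.8490982    9.        ] [491.07940492  41.68980171  10.        ] [504.42900732  55.16770317  10.        ] 91.8316459622655 110.79760158283543 46.43706268809906 45.43848920806668
[459.43834774   8.42035175   9.5       ] [459.72717254   8.49123571   9.41666667] tool [ 66.90237677  -1.54033651 175.66942188]
tl [ 561.5 -150.9   18. ]
tr [ 580.1 -195.3   18. ]
screw [ 565.  -182.2   18. ]
```

Call:
apply_moves([
  [8.5,2.2,0,1.5,-0.018],
  [8.5,2.2,-0.1,2.0,0],
  [8.5,2.3,-0.05,2.5,0],
  [8.5,0,0,2.5,0],
  [6,0,0,2.5,0],
  [5,0,0,1.5,0],
  [5,0,0,0,0],
  [5,0,0,0,0],
], squeeze=90)

```text
time_s: 20.75
eef_pos: [459.1, 8.8, 60.5]
ee_rot: [-0.001, 0.919, 0.394, -0.001]
force: [0.2, -0.2, 0.7]
grip_width: 0.583
```

```bash
python3 - <<'E'
from h import *
im,i=snap('wrist','w8.png'); a=cv2.imread('pics/w8.png')
cv2.imwrite('pics/w8b.png',cv2.resize(a,None,fx=1.5,fy=1.5,interpolation=cv2.INTER_CUBIC))
s=ctrl.sense();print(s['eef_pos'],s['ee_rot'])
E
```

```text
[459.6687479    8.61484154  61.38383992] [1.13888329e-04 9.18940899e-01 3.94395212e-01 1.69949748e-04]
```

View pics/w8b.png

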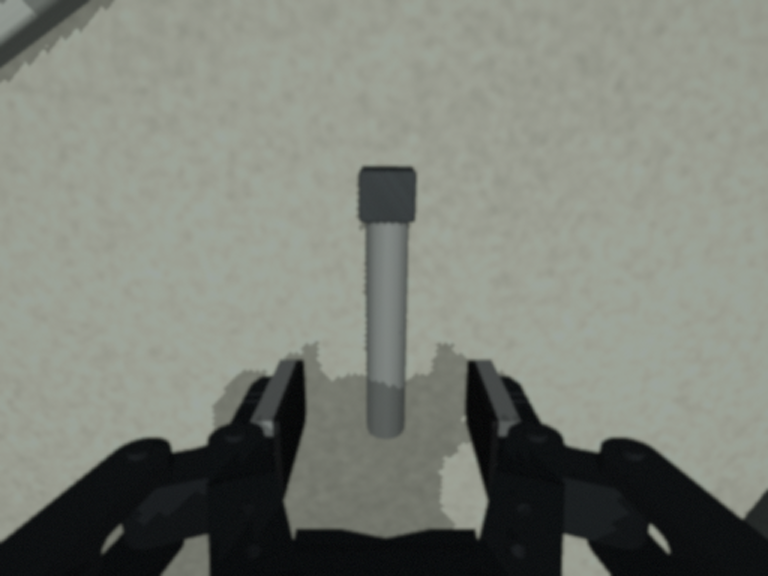

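```bash
python3 - <<'E'
from h import *
from scipy.spatial.transform import Rotation as Ro
i=load('w8.png');s=ctrl.sense();q=s['ee_rot'];R=Ro.from_quat([q[1],q[2],q[3],q[0]]).as_matrix()
f=back(i,386/1.5,436/1.5,6);h=back(i,387/1.5,222/1.5,10);e=back(i,387.5/1.5,168/1.5,16)
for p in (f,h,e):print(R.T@(p-s['eef_pos']))
print(np.linalg.norm(h-f),np.linalg.norm(e-f))
E
```

```text
[-49.39652818  -0.20870106  55.37278149]
[44.23132583  0.14266752 51.39373527]
[64.01994279  0.28894443 45.39818823]
93.71302639825176 113.8553294717912
```

Call:
apply_moves([
  [5,-0.1,0,1.5,0],
  [5,-0.1,0,1.5,0],
  [5,0,0,1.0,0],
  [5,0,0,0.7,0],
  [5,0,0,0.1,0],
  [4,0,0,0,0],
  [3,0,0,0,0],
  [2,0,0,0,0],
  [1.2,0,0,0,0],
  [1.2,0,0,0,0],
  [1.2,0,0,0,0],
  [1.2,0,0,0,0],
])

```text
time_s: 21.8
eef_pos: [458.3, 7.1, 13.6]
ee_rot: [0.0, 0.919, 0.394, 0.0]
force: [-1.5, 0.4, 6.0]
grip_width: 0.159
```

```bash
python3 - <<'E'
from h import *
im,i=snap('wrist','w9.png'); a=cv2.imread('pics/w9.png')
cv2.imwrite('pics/w9b.png',cv2.resize(a,None,fx=1.5,fy=1.5,interpolation=cv2.INTER_CUBIC))
s=ctrl.sense();print(s['eef_pos'],s['ee_rot'],s['force'])
E
```

```text
[458.36988687   7.09787491  13.62256476] [3.97991393e-04 9.18918094e-01 3.94447897e-01 4.83821453e-04] [-1.36488203 -0.6422548   6.11273759]
```

View pics/w9b.png

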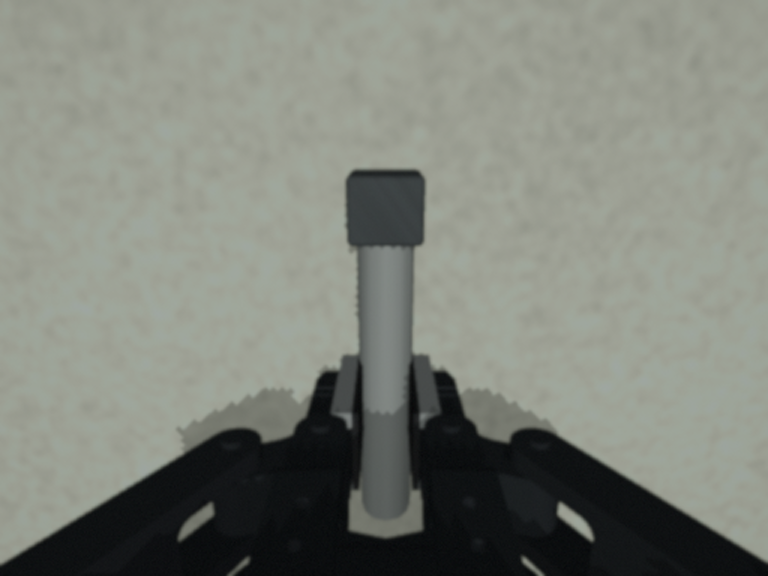

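```bash
python3 - <<'E'
from h import *
from scipy.spatial.transform import Rotation as Ro
i=load('w9.png');s=ctrl.sense();q=s['ee_rot'];R=Ro.from_quat([q[1],q[2],q[3],q[0]]).as_matrix()
for u,v,z in((386,245,20),(386,179,20),(386,170,2),(386,518,9),(386,518,12),(386,518,4)):print(z,R.T@(back(i,u/1.5,v/1.5,z)-s['eef_pos']))
for u,v,z in((347,210,20),(424,210,20)):print(z,R.T@(back(i,u/1.5,v/1.5,z)-s['eef_pos']))
E
```

```text
20 [48.1003154   0.27970931 -6.34946105]
20 [64.77054728  0.2784779  -6.33987351]
2 [65.78147669  0.30897859 11.66075606]
9 [-47.43185653   0.30545105   4.59562506]
12 [-44.74412473   0.30015662   1.59716282]
4 [-51.91140953   0.3142751    9.59306211]
20 [57.10736011 -9.56377589 -6.35523716]
20 [57.09528896  9.87097954 -6.33361072]
```

Gripped across the shaft; the pin middle is about 2 mm ahead of the TCP in tool x. I lift, turn to the rail's yaw and look at it from its side.

Call:
apply_moves([
  [1.2,0,0,-0.5,0],
  [1.2,0,0,-1.2,0],
  [1.2,0,0,-2,0],
  [1.2,0,0,-2,0.1],
  [1.2,0,0,-2,0.11],
  [1.2,0,0,-2,0.11],
  [1.2,0,0,-2,0.106],
  [1.2,0,0,-0.5,0],
])

```text
time_s: 22.52
eef_pos: [459.0, 7.0, 137.8]
ee_rot: [0.001, 0.982, 0.189, 0.002]
force: [0.5, 0.3, -1.3]
grip_width: 0.155
```

Call:
apply_moves([
  [1.2,-0.7,1.0,0,0],
  [1.2,-1.4,2.1,0,0],
  [1.2,-1.4,2.1,0,0],
  [1.2,-1.4,2.1,0,0],
  [1.2,-1.4,2.1,0,0],
  [1.2,-1.4,2.1,0,0],
  [1.2,-1.4,2.1,0,0],
  [1.2,-1.4,2.1,0,0],
  [1.2,-1.4,2.1,0,0],
  [1.2,-1.4,2.1,0,0],
  [1.2,-0.8,1.1,0,0],
  [1.2,0,0,0,0],
])

```text
time_s: 23.52
eef_pos: [405.4, -242.4, 134.2]
ee_rot: [-0.0, 0.981, 0.191, -0.0]
force: [-0.1, 0.8, -1.9]
grip_width: 0.157
```

```bash
python3 - <<'E'
from h import *
im,i=snap('wrist','w10.png'); a=cv2.imread('pics/w10.png')
cv2.imwrite('pics/w10b.png',cv2.resize(a,None,fx=1.5,fy=1.5,interpolation=cv2.INTER_CUBIC))
s=ctrl.sense();print(s['eef_pos'],s['ee_rot'],s['force'],s['joints'])
E
```

```text
[ 405.56849377 -240.91404775  134.2119363 ] [-4.63529622e-04  9.81481568e-01  1.91555856e-01 -2.66725445e-04] [ 0.16357727  0.1176273  -1.07665858] [-7.85157963e-01  3.19331900e-01  1.79671037e+00  8.83622528e-05
  1.02661729e+00  4.00098295e-01]
```

View pics/w10b.png

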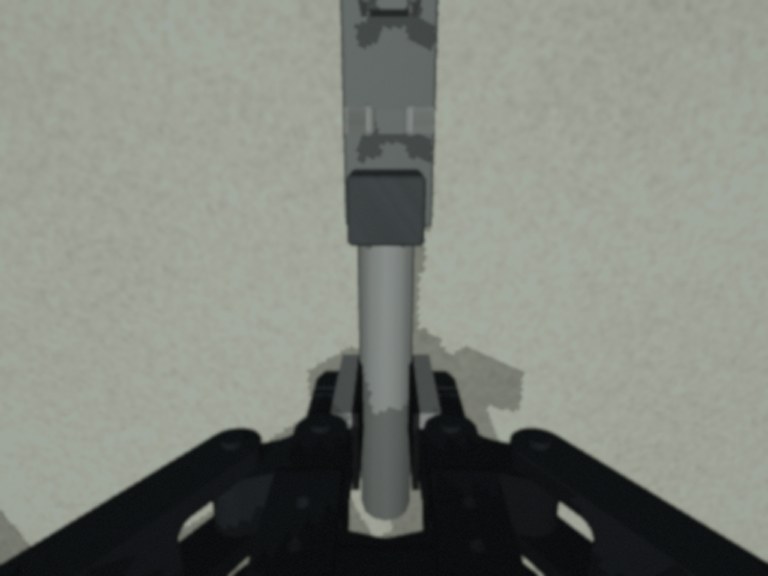

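```bash
python3 - <<'E'
from h import *
a=cv2.imread('pics/w10.png')
c=cv2.convertScaleAbs(a[0:160,215:305],alpha=1.5,beta=10)
cv2.imwrite('pics/w10c.png',cv2.resize(c[:115],None,fx=7,fy=5,interpolation=cv2.INTER_CUBIC))
E
```

```text
(no output)
```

View pics/w10c.png

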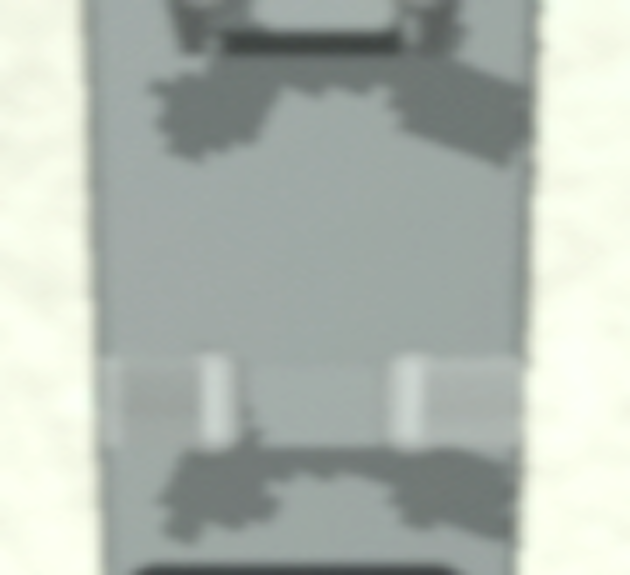

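```bash
python3 - <<'E'
from h import *
from scipy.spatial.transform import Rotation as Ro
i=load('w10.png');s=ctrl.sense();q=s['ee_rot'];R=Ro.from_quat([q[1],q[2],q[3],q[0]]).as_matrix()
g=lambda x,y,z:(R.T@(back(i,215+x/7,y/5,z)-s['eef_pos'])).round(1)
print('lips',g(235,400,47),g(390,400,47),'flare',g(105,400,58),g(520,400,58))
print('clip ends',g(312.5,355,47),g(312.5,445,47),'at58',g(312.5,355,58),g(312.5,445,58))
print('far clip near end',g(313.5,52,30),g(313.5,52,25))
print('edges',g(88,20,18),g(540,20,18),g(105,540,18),g(518,540,18))
print(np.degrees(np.arctan2(R[1,0],R[0,0])))
for u,v in((386,245),(386,179)):print(R.T@(back(i,u/1.5,v/1.5,140)-s['eef_pos']))
w=s['eef_pos'];print('seat est from top cam in tool',R.T@(np.array([500.1,-204.8,40])-w))
E
```

```text
lips [80.5 -3.8 87.2] [80.5 10.1 87.2] flare [ 80.2 -14.6  76.2] [80.2 20.7 76.2]
clip ends [85.8  3.1 87.2] [75.1  3.1 87.2] at58 [85.2  3.  76.2] [75.   3.  76.2]
far clip near end [123.1   3.3 104.2] [124.1   3.3 109.2]
edges [129.4 -18.1 116.2] [129.4  25.  116.1] [ 62.  -18.1 116.2] [ 62.   24.8 116.2]
22.08720539980764
[47.19468346  1.47469956 -5.80588835]
[63.94338818  1.47575354 -5.81168428]
seat est from top cam in tool [101.20618564   2.17706751  94.17477063]
```

Call:
apply_moves([
  [1.2,1.5,0.05,0,0],
  [1.2,2.2,0.04,0,0],
  [1.2,2.2,0.04,0,0],
  [1.2,2.2,0.04,0,0],
  [1.2,1.5,0,0,0],
  [1.2,0.75,0,0,0],
  [1.2,0,0,1.4,0],
  [1.2,0,0,1.4,0],
  [1.2,0,0,1.4,0],
  [1.2,0,0,1.0,0],
  [1.2,0,0,0,0],
  [1.2,0,0,0,0],
])

```text
time_s: 24.57
eef_pos: [502.5, -202.8, 82.8]
ee_rot: [-0.0, 0.981, 0.192, -0.0]
force: [1.0, -0.1, -0.3]
grip_width: 0.153
```

Call:
apply_moves([
  [1.2,0,0,0,0],
  [1.2,0,0,0,0],
  [1.2,0,0,0,0],
])

```text
time_s: 24.82
eef_pos: [502.9, -203.3, 83.5]
ee_rot: [0.0, 0.982, 0.191, 0.0]
force: [0.4, 0.4, -2.1]
grip_width: 0.154
```

```bash
python3 - <<'E'
from h import *
im,i=snap('wrist','w11.png'); a=cv2.imread('pics/w11.png')
cv2.imwrite('pics/w11b.png',cv2.resize(a,None,fx=1.5,fy=1.5,interpolation=cv2.INTER_CUBIC))
c=cv2.convertScaleAbs(a[130:300,200:310],alpha=2,beta=20)
cv2.imwrite('pics/w11c.png',cv2.resize(c,None,fx=5,fy=3.5,interpolation=cv2.INTER_CUBIC))
s=ctrl.sense();print(s['eef_pos'],s['ee_rot'],s['force'],s['joints'])
im,i=snap('top','t11.png'); a=cv2.imread('pics/t11.png')
im,i=snap('scene','s11.png'); b=cv2.imread('pics/s11.png')
cv2.imwrite('pics/s11b.png',cv2.resize(b[150:250,110:220],None,fx=6,fy=6,interpolation=cv2.INTER_CUBIC))
E
```

```text
[ 502.85158041 -203.23840357   83.4161371 ] [3.63300700e-04 9.81542558e-01 1.91243175e-01 3.49893875e-04] [ 0.2606056   0.54003062 -0.52266722] [-6.00199488e-01  5.26380156e-01  1.63283101e+00 -1.40359502e-05
  9.81372765e-01  5.85747499e-01]
```

View pics/w11b.png

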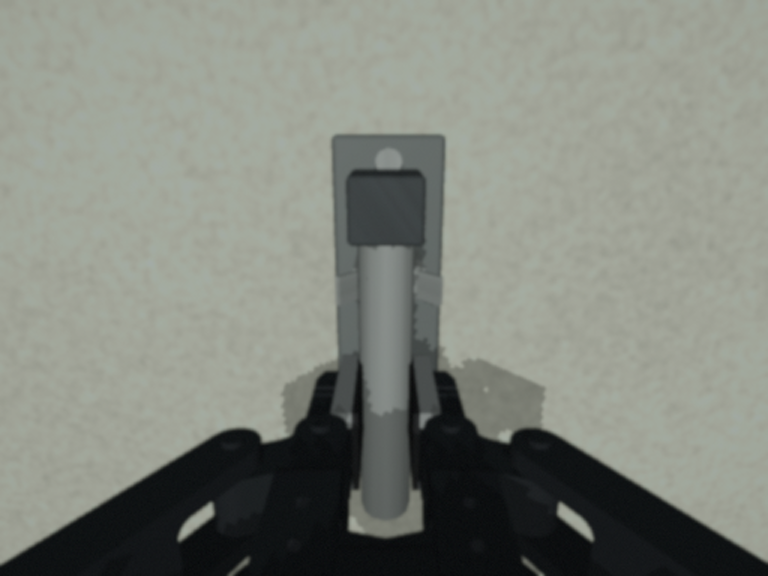

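View pics/w11c.png

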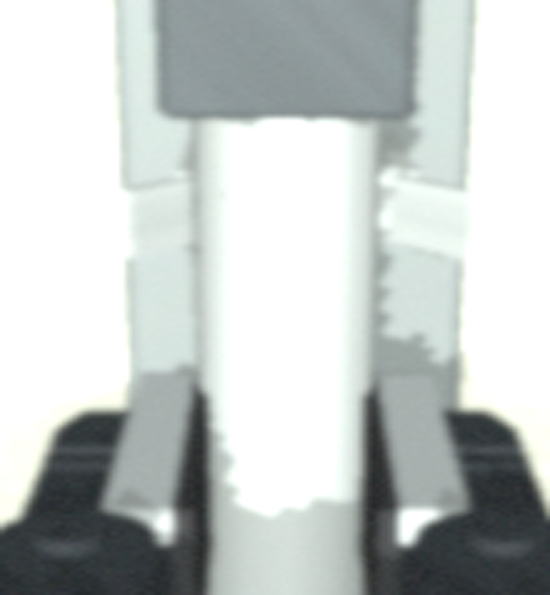

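View pics/s11b.png

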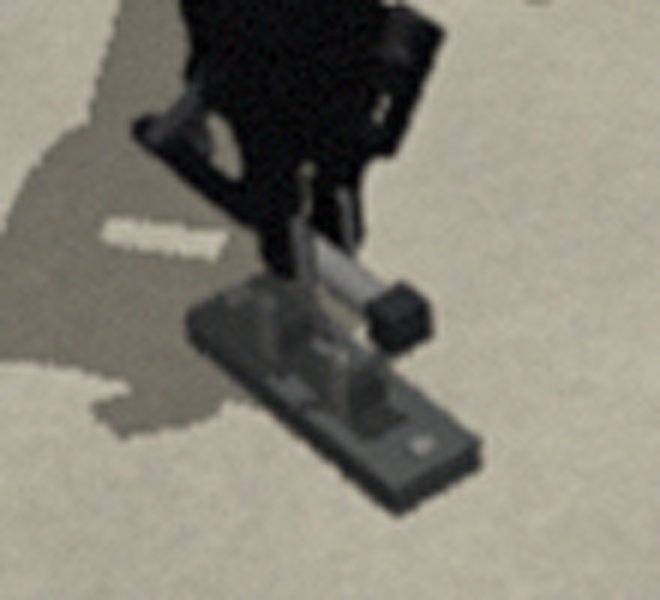

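```bash
python3 - <<'E'
from h import *
from scipy.spatial.transform import Rotation as Ro
i=load('w11.png');s=ctrl.sense();q=s['ee_rot'];R=Ro.from_quat([q[1],q[2],q[3],q[0]]).as_matrix()
T=lambda u,v,z:(R.T@(back(i,u,v,z)-s['eef_pos'])).round(2)
for x in(132,468):
  print('flare',[T(200+x/5,130+y/3.5,58) for y in (188,255)])
print('rail far corners',T(333/1.5,135/1.5,18),T(445/1.5,135/1.5,18),'mid edges',T(200+125/5,130+150/3.5,18),T(200+470/5,130+150/3.5,18), T(200+130/5,130+370/3.5,18),T(200+459/5,130+370/3.5,18))
print('head',T(347/1.5,210/1.5,89),T(425/1.5,210/1.5,89),T(386/1.5,245/1.5,89),T(386/1.5,179/1.5,89))
print('shaft',T(200+198/5,130+150/3.5,79),T(200+378/5,130+150/3.5,79))
E
```

```text
flare [array([ 31.1 , -14.89,  25.16]), array([ 21.11, -15.16,  25.16])]
flare [array([31.08, 18.29, 25.17]), array([21.09, 18.61, 25.17])]
rail far corners [ 75.37 -19.69  65.17] [75.36 22.88 65.19] mid edges [ 26.83 -19.35  65.16] [26.81 22.94 65.17] [-15.15 -19.89  65.14] [-15.17  22.87  65.16]
head [57.06 -9.59 -5.83] [57.05 10.24 -5.82] [47.98  0.32 -5.83] [64.78  0.32 -5.82]
shaft [41.73 -7.17  4.17] [41.72  8.08  4.17]
```

Residual offset: clips at tool y +1.7, pin at +0.35, so shift +1.35 mm in y and −1.5 mm in x. Then press down.

Call:
apply_moves([
  [1.2,-0.08,0.07,0,0],
  [1.2,-0.07,0.06,0,0],
  [1.2,0,0,0.6,0],
  [1.2,0,0,0.6,0],
  [1.2,0,0,0.6,0],
  [1.2,0,0,0.4,0],
  [1.2,0,0,0.3,0],
  [1.2,0,0,0.3,0],
  [1.2,0,0,0,0],
], squeeze=110)

```text
time_s: 25.72
eef_pos: [502.4, -205.0, 56.0]
ee_rot: [0.0, 0.982, 0.191, 0.001]
force: [-0.6, 2.2, 9.3]
grip_width: 0.159
```

Call:
apply_moves([
  [1.2,0,0,0.2,0],
  [1.2,0,0,0.2,0],
  [1.2,0,0,0.2,0],
  [1.2,0,0,0.2,0],
  [1.2,0,0,0.1,0],
  [1.2,0,0,0,0],
])

```text
time_s: 26.22
eef_pos: [502.2, -204.8, 46.0]
ee_rot: [0.0, 0.982, 0.191, 0.001]
force: [1.6, 0.7, -1.4]
grip_width: 0.156
```

Call:
apply_moves([
  [1.2,0,0,0.1,0],
  [1.2,0,0,0.1,0],
  [1.2,0,0,0.1,0],
  [1.2,0,0,0,0],
])

```text
time_s: 26.55
eef_pos: [502.2, -205.0, 44.5]
ee_rot: [0.0, 0.982, 0.191, 0.0]
force: [-2.9, 5.2, 20.2]
grip_width: 0.16
```

Call:
apply_moves([
  [1.2,0,0,-0.15,0],
  [1.2,0,0,0,0],
  [2.5,0,0,0,0],
  [3.5,0,0,0,0],
  [4,0,0,0,0],
  [4,0,0,0,0],
  [4,0,0,-0.5,0],
  [4,0,0,-1,0],
  [4,0,0,-2,0],
  [4,0,0,-2,0],
  [4,0,0,-2,0],
  [4,0,0,-2,0],
])

```text
time_s: 27.55
eef_pos: [501.7, -204.8, 141.3]
ee_rot: [0.0, 0.982, 0.191, 0.0]
force: [0.0, 0.4, -0.6]
grip_width: 0.465
```

Call:
apply_moves([
  [6,-2,0,-1,0],
  [6,-2,0,-1,0],
  [6,-2,0,0,0],
  [6,0,0,0,0],
  [6,0,0,0,0],
  [6,0,0,0,0],
])

```text
time_s: 28.05
eef_pos: [446.5, -227.3, 159.9]
ee_rot: [0.0, 0.982, 0.191, 0.0]
force: [0.0, 0.3, 0.2]
grip_width: 0.702
```

```bash
python3 - <<'E'
from h import *
im,i=snap('wrist','w12.png'); a=cv2.imread('pics/w12.png')
s=ctrl.sense();print(s['eef_pos'],s['force'])
im,i=snap('scene','s12.png'); b=cv2.imread('pics/s12.png')
cv2.imwrite('pics/w12b.png',cv2.resize(a,None,fx=1.5,fy=1.5,interpolation=cv2.INTER_CUBIC))
cv2.imwrite('pics/s12b.png',np.hstack([cv2.resize(b[175:250,125:200],None,fx=5,fy=5,interpolation=cv2.INTER_CUBIC),cv2.resize(b[125:200,275:350],None,fx=5,fy=5,interpolation=cv2.INTER_CUBIC)]))
E
```

```text
[ 446.65842024 -227.19966038  159.59965565] [0.45459742 0.72391636 0.25020715]
```

View pics/w12b.png

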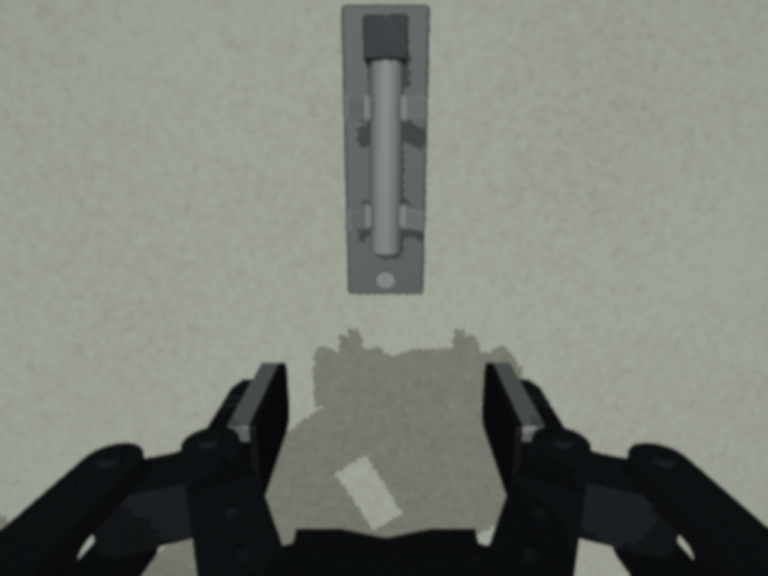

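View pics/s12b.png

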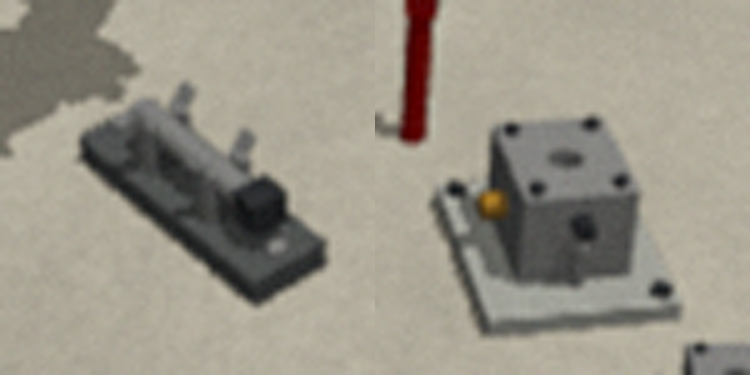

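```bash
python3 - <<'E'
from h import *
from scipy.spatial.transform import Rotation as Ro
i=load('w12.png');s=ctrl.sense();q=s['ee_rot'];R=Ro.from_quat([q[1],q[2],q[3],q[0]]).as_matrix()
T=lambda u,v,z:(R.T@(back(i,u/1.5,v/1.5,z)-s['eef_pos'])).round(1)
print('shoulder',T(386,60,50),'headend',T(385,15,50),'foot',T(386,256,38),'rail ends',T(386,5,18),T(386,294,18),'clips',T(386,108,55),T(386,218,55))
print('shaft z check: width',T(370,180,40),T(401,180,40),'rail width',T(346,180,18),T(425,180,18))
E
```

```text
shoulder [107.1   0.6 109.4] headend [125.1   0.2 109.4] foot [ 14.5   0.6 121.4] rail ends [136.2   0.7 141.4] [-12.8   0.6 141.4] clips [ 86.7   0.6 104.4] [ 37.2   0.6 104.4]
shaft z check: width [ 53.8  -7.3 119.4] [ 53.8   8.1 119.4] rail width [ 51.9 -21.  141.4] [ 51.9  21.7 141.4]
```

Pin middle is at tool x 61–62 against seat 61.8, and y agrees within 0.5 mm. It is snapped under both lip pairs, and the pump head is seated. I hand it in.

```bash
python3 - <<'E'
from rig import ctrl
print(ctrl.finish_job(), ctrl.sense()['time_s'])
E
```

```text
the job is handed in; nothing more can be done
the job is handed in; nothing more can be done
```

The job is done and handed in: the pin lies in both spring clips with the gripper clear of it. Total time was about 28 s of the 72 s allowed; the hand-in gave no verdict.

- **Freeing the pin:** I gripped its square head and twisted it about ±33° over eight swings, rising about 2 mm per swing. The upward pull measured up to 17 N at one pause, about the pump head's own weight. I eased the lift, and later pictures show the pump head seated.
- **Laying it down:** I stood the pin on clear bench, let go, and tipped it over with the closed fingers. It lay still in the next picture.
- **Clipping it in:** I gripped it across mid-shaft and pressed it into the clips. The force read 9 N on the way in and fell away as it snapped past the lips. A firmer push then met 20 N at the expected seat height.

**Last checks:**
- The pin's middle is within about 2 mm of the seat along the rail and 0.5 mm across it.
- The pin is parallel to the rail as far as the picture shows.
- No move went near the bottle, jar or spanner. I did not measure their positions again.

**Small disagreement:** lengths measured in some close wrist-camera views came out 1 to 5 mm too long, so I used averages where they disagreed.

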